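# Preset the gel run timer

## Task

Set the run timer for a 45 minute gel run: swing its clear guard wide open, roll the thumbwheels until the left one shows 4 and the right one shows 5 at the index marks, each clicked home, then close the guard fully again so that the setting cannot be knocked. Leave the dish, tweezers, tip box, bottle and gel comb round the timer where they are.

Things in the scene. Friction and masses are not known exactly. Their poses are not given: they have to be found in the camera images.
- run_timer: bench run timer: grey box fixed to the worktop, 112 (x) x 150 (y) x 60 mm high, aluminium top plate, two thumbwheels standing up through it under a clear hinged guard. Origin at the centre of its underside; its own x points away from its front (from the operator), y to the operator's left
- tens_top (a point): crest of the left thumbwheel (tens of minutes), 71 mm above the worktop, timer frame x -8, y +26 mm. Wheel 48 mm in diameter, 20 mm wide, axle along the timer's y, 24 mm below this point. It stands 10 mm above the top plate and 5.5 mm above the black bezel strips beside it, each with a white index mark; the white figure at the crest, between the marks, is the one set
- units_top (a point): crest of the right thumbwheel (single minutes), built like the left one, in timer frame x -8, y -26 mm
- tens_wheel (a joint): left thumbwheel, rad: figure set = angle / 0.6283 (0 to 9, stops at both ends). Grows as the crest is rolled away from the front (timer's +x), 15 mm at the rim per figure. A detent (0.025 N m) pulls it to the nearest figure when let go. The knurled rim grips (friction about 1): a fingertip pressed straight down on the crest with 4 to 15 N and drawn along x rolls it by friction. Starts at 1, 2 or 3
- units_wheel (a joint): the same for the right thumbwheel; it starts anywhere from 3 to 8 and may already be at 5
- guard (a joint): angle of the clear guard in rad: 0 closed (lying level over the wheels), 2.0 fully open (leaning back past upright, at its stop). Stiff hinge (0.05 N m), it stays where it is left
- guard_hinge (a point): middle of the guard's hinge line, which runs along the timer's y; timer frame x +38, y 0, z 76.5 mm. The guard is a clear plate 118 mm wide reaching 90 mm from the hinge, with 14 mm skirts below it
- guard_tab (a point): grip point on the guard's black pull tab, 112 mm from the hinge line; moves with the guard. Tab 20 mm wide (timer's y), 9 mm thick, standing 32 mm out from the middle of the guard's free edge (90 to 122 mm from the hinge). Closed: level, 76.5 mm above the worktop, overhanging the timer's front by 28 mm with nothing below. Open: it points up
- petri_dish: bystander: round clear dish, 61 mm across, 15 mm high, beside the timer's left side; origin at the centre of its underside
- tweezers: bystander: steel tweezers, 130 mm long, 9 mm high, lying along the timer's right side; origin under the middle
- tip_box: bystander: pipette tip box with a blue rack, 76 x 119 x 62 mm, behind the timer; origin at the centre of its underside
- bottle: bystander: small round bottle with a blue cap, 56 mm across, 104 mm high, behind the timer; origin at the centre of its underside
- gel_comb: bystander: white gel comb, 24 x 165 x 11 mm, lying in front of the timer near the worktop's front edge; origin under its middle

How it is judged:
By the outcome, as a careful person would: the job done as asked, in the order asked, and still so for the second after the job is handed in, with the robot touching nothing.
It also fails if it takes over 72 s, if anything falls off the work surface, if the arm or the gripper's body presses on something with over 40 N, if the wrist force passes 120 N, or if a joint passes its speed limit or range.

## Robot

A 6-joint arm with a two-finger parallel gripper is mounted at the origin on a cart in front of the work surface, level with it; the furniture and walls round the work are solid. World frame = base frame: x ahead of the robot, y to its left, z up, the work surface at z = 0. Lengths are in m, angles in rad, forces in N, time in s.
With the tool pointing down it reaches from about 0.3 to 0.875 m from the base axis. Payload 6.4 kg.
Tool frame: the origin (TCP) lies at the centre of the arm's flange, where the gripper is bolted on; the fingertips stand 173 mm ahead of it and the grasp point (between the pads) lies 155 mm ahead of it; z points along the fingers, y is the line along which they close (so a half turn about z gives the same grasp; the last joint's range is limited). The gripper opens to 85 mm and grips with 20 to 120 N. Pads are 22 mm wide; open, the fingers measure 114 mm over their backs; the gripper's body (76 mm by 85 mm) begins 54 mm behind the grasp point. The pads swing forward as they close: fully open they stand 13 mm farther back than shut.
Start: joints at [0.917, 0.181, 1.607, -0, 1.354, -0.206], TCP at [0.249, 0.518, 0.405] pointing down, gripper open.
Joint ranges: [-2.99, 2.99], [-0.89, 2.07], [0.3, 2.58], [-1.14, 4.28], [0, 2.63], [-3.12, 3.12]. Speed limits (rad/s): [2.57, 2.57, 3.01, 3.14, 3.14, 3.14].

## Interface

Orientations are given as a unit quaternion [w, x, y, z].
In Python, from bench import get_obs, camera, get_calibration, hand_in gives the robot as it stands. The module is installed in compiled form; this text tells all that it offers.
- The arm moves only by the tool drive_tool, never from a script. Its argument "increments" is a list of rows, each a list of 2 entries, a list of its own where there are three numbers: the shift along the tool's x, y, z normalised to -1 to 1, where 1 is 250 mm, then the turn about the tool's z normalised to -1 to 1, where 1 is 90 degrees. A call has exactly 8 rows; each row is the pose to reach, as a shift and turn from the pose commanded when the call began, along the tool's axes at that moment; what a row does not reach only later rows make up. A row lasts 1/8 s, in which the tool goes at most 62.5 mm and 10.7 degrees, less where a joint would pass 70% of its speed; a pose out of reach is approached as far as the arm can. A call with a number of a shift or a turn outside -1 to 1 is refused whole. A call with a gripper value outside its range is refused whole. "claw" is the closure, from 0 (fully open) to 1 (shut), set as the call begins (left out, the last holds). The fingers move at their own pace and stop on an object; the grip force is fixed at half the most. Time passes only in rows, so rows that repeat a pose let the fingers close, or fill a call up. It gives the time, the measured TCP pose, the force and the opening at its end, in the units of the state.
- get_obs(): the state, without advancing time (a new reading comes with each control period).
- camera(name): name is "scene" or "top" or "wrist"; returns the picture (420x560x3 uint8, blue, green, red); there is no depth.
- get_calibration(name): a dict with "K" (3x3 intrinsics, pixels), "k1" (the pictures are not rectified: a ray, as slopes to the right and down, at radius r is drawn at 1 + k1 r^2 times it, then the intrinsics apply), "origin" and "orientation" of the camera in the world. Camera axes: x right, y down, z forward; pixel columns grow to the right and rows downward; lengths in m; the calibration is good to about 2 mm. A picture is of the moment at which its call begins: read the wrist's pose just before it. get_calibration takes no time and is no camera call; for the wrist camera it gives the pose at the moment of the call.
- hand_in(): hands the job in, once; it reports no verdict.
The state is a dict: "time_s": time; "q": joint angles; "dq": joint speeds; "joint_efforts": joint torques, N m; "eef_pos": TCP position; "eef_rot": TCP orientation; "wrist_force": force on the tool from outside, world axes, zero at the start; "torque": the same for the moment, N m; "opening": opening from 0.0 (shut) to 1.0 (fully open).
Only numpy, scipy, OpenCV 4.12 (cv2) and the standard library are available. Lean on these libraries where they do the work, as an engineer would, in place of code of your own. Each camera call takes 0.05 s, during which the arm holds its last target. There are 200 camera calls.

## Working session

There is one attempt and no reset: what is moved stays moved. The work goes in short steps, Python scripts to look and compute and a tool call to move; the robot and the scene stay as the last step left them, time stands still between calls to the robot, and variables do not carry over. Pictures are saved under pics/ and viewed, on a budget of 10 in all, crops included, one or two more only if the job needs it, and the job is handed in when it is done.

Besides the shell and the picture viewer there is one more tool, called after ">>>" as name(argument=value, ...), one argument or row to a line, values as JSON. drive_tool: Moves the arm, as the interface text tells. Its arguments: {"type":"object","properties":{"increments":{"type":"array","items":{"type":"array"}},"claw":{"type":"number"}},"required":["increments"]}

```bash
mkdir -p pics
cat > h.py <<'E'
import numpy as np, cv2
from bench import *
from scipy.spatial.transform import Rotation as R
def rot(q): return R.from_quat([q[1],q[2],q[3],q[0]]).as_matrix()
def orient(c):
    o=np.array(c["orientation"],float)
    return o if o.shape==(3,3) else rot(o)
def ray(c,px):
    K=np.array(c["K"]);p=cv2.undistortPoints(np.array([[px]],float),K,np.array([c["k1"],0,0,0.]))[0,0]
    return np.array(c["origin"]),orient(c)@np.array([p[0],p[1],1])
def plane(c,px,z):
    o,d=ray(c,px);return o+d*(z-o[2])/d[2]
def proj(c,P):
    p=orient(c).T@(np.array(P)-np.array(c["origin"]));s=p[:2]/p[2];s=s*(1+c["k1"]*(s@s));K=np.array(c["K"])
    return K[:2,:2]@s+K[:2,2]
E
python3 - <<'E'
from h import *
o=get_obs();print(o["time_s"],o["eef_pos"],o["eef_rot"],o["opening"])
for n in["top","scene"]:
    im=camera(n);cv2.imwrite(f"pics/{n}0.png",im);c=get_calibration(n);print(n,c)
E
```

```text
0.0 [0.24878161 0.51810939 0.40379172] [-3.72908900e-04  2.22030127e-01  9.75039411e-01 -7.93848279e-04] 1.0014205527297895
top {'K': array([[382.15425559,   0.        , 279.34353328],
       [  0.        , 382.15425559, 214.73144307],
       [  0.        ,   0.        ,   1.        ]]), 'k1': -0.10185311829921902, 'origin': array([ 0.40777227, -0.16473959,  0.92560427]), 'orientation': array([ 0.04904989, -0.70301983,  0.70597066, -0.07044612])}
scene {'K': array([[447.97452608,   0.        , 271.20876389],
       [  0.        , 447.97452608, 203.98512874],
       [  0.        ,   0.        ,   1.        ]]), 'k1': -0.06100886452656104, 'origin': array([ 0.09222926, -0.54299215,  0.70674082]), 'orientation': array([-0.32725112,  0.83821979, -0.4074452 ,  0.15582906])}
```

View pics/top0.png

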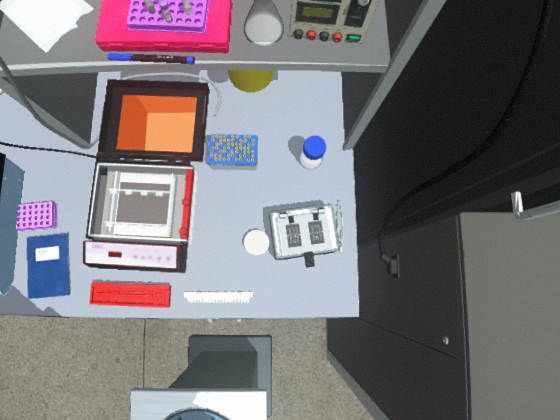

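View pics/scene0.png

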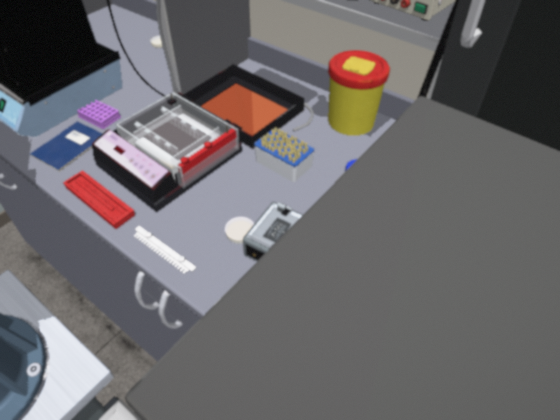

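The top view shows the timer at about (305,235): tab at (309,259), wheels at (293,235) and (316,232), dish at (256,242), bottle at (313,152) and comb at (218,297). In the scene view a dark cabinet on the right partly hides the timer.

Run:
```python
from h import *
c=get_calibration("top")
for n,px,z in[("tab",(309,259),.0765),("tens",(293.5,235),.071),("units",(316.5,232),.071),("dish",(256,242),.015),("bottle",(314,145),.104),("edgeR",(357,310),0),("edgeR2",(352,220),0),("comb",(218,297),.011),("cablow",(445,420),0),("tbox",(257,150),.062),("cabcorner",(460,212),.3)]:
    print(n,plane(c,px,z).round(4))
a=plane(c,(293.5,235),.071);b=plane(c,(316.5,232),.071);d=a-b
print("yaw",np.arctan2(-d[0],d[1]),np.linalg.norm(d))
im=cv2.imread("pics/top0.png")[185:280,235:365];cv2.imwrite("pics/t1.png",cv2.resize(im,None,fx=6,fy=6,interpolation=cv2.INTER_CUBIC))
```

```text
tab [ 0.453  -0.2562  0.0765]
tens [ 0.5074 -0.2228  0.071 ]
units [ 0.514 -0.275  0.071]
dish [ 0.4974 -0.1367  0.015 ]
bottle [ 0.7085 -0.2699  0.104 ]
edgeR [ 0.3339 -0.378   0.    ]
edgeR2 [ 0.5524 -0.3733  0.    ]
comb [ 0.3682 -0.0476  0.011 ]
cablow [ 0.0655 -0.5877  0.    ]
tbox [ 0.7107 -0.1396  0.062 ]
cabcorner [ 0.5189 -0.4968  0.3   ]
yaw 0.1260839705039292 0.052626721036107924
```

View pics/t1.png

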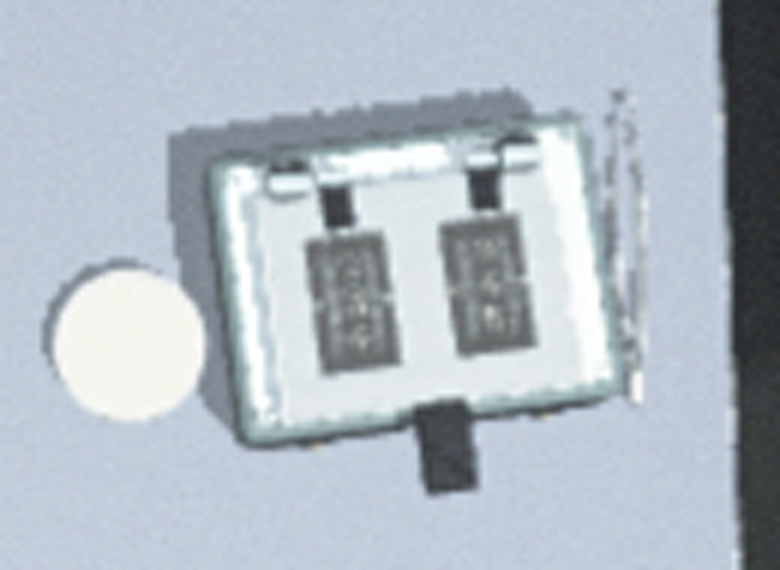

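```bash
cat >> h.py <<'E'
YAW=.126; MID=np.array([.509,-.250])  # midpoint of the crests
def tw(x,y,z):  # timer frame (mm) -> world
    a=np.array([np.cos(YAW),np.sin(YAW)]);b=np.array([-a[1],a[0]])
    return np.r_[MID+(x+8)/1e3*a+y/1e3*b,z/1e3]
def mv(P,yaw=None):
    yaw=YAW if yaw is None else yaw
    o=get_obs();M=rot(o["eef_rot"]);s=M.T@(np.array(P)-o["eef_pos"])/.25
    a=np.arctan2(-M[0,1],M[1,1]);t=-((yaw-a+np.pi/2)%np.pi-np.pi/2)/(np.pi/2)
    print("shift",s.round(3),"turn",round(t,4),"t",o["time_s"],"q",o["q"].round(2),"F",o["wrist_force"].round(1))
E
python3 -c "
from h import *
mv(tw(-74,0,380))"
```

```text
shift [-2.047 -2.462  0.099] turn -0.3653 t 0.1 q [ 0.92  0.18  1.61  0.    1.35 -0.21] F [-1.1  0.5  0.3]
```

>>> drive_tool(
  increments=[
    [[-0.1, -0.12, 0], 0],
    [[-0.2, -0.24, 0], 0],
    [[-0.32, -0.38, 0], 0],
    [[-0.44, -0.53, 0], 0],
    [[-0.56, -0.67, 0], 0],
    [[-0.68, -0.82, 0], 0],
    [[-0.76, -0.92, 0], 0],
    [[-0.82, -0.98, 0], 0],
  ],
  claw=0,
)

```text
time_s: 1.1
eef_pos: [0.3276, 0.2073, 0.4045]
eef_rot: [-0.0, 0.223, 0.975, -0.0]
wrist_force: [1.3, 0.8, 0.7]
opening: 0.999
```

>>> drive_tool(
  increments=[
    [[-0.1, -0.12, 0], 0],
    [[-0.2, -0.24, 0], 0],
    [[-0.32, -0.38, 0], 0],
    [[-0.44, -0.53, 0], 0],
    [[-0.56, -0.67, 0], 0],
    [[-0.68, -0.82, 0], 0],
    [[-0.76, -0.92, 0], 0],
    [[-0.82, -0.98, 0], 0],
  ],
)

```text
time_s: 2.1
eef_pos: [0.4064, -0.1022, 0.4044]
eef_rot: [-0.0, 0.223, 0.975, 0.0]
wrist_force: [0.4, -0.4, -0.1]
opening: 1.002
```

```bash
python3 -c "
from h import *
mv(tw(-74,0,380))"
```

```text
shift [-0.405 -0.498  0.097] turn -0.3664 t 2.1 q [-0.53 -0.19  1.98  0.    1.36 -1.65] F [ 0.4 -0.4 -0.1]
```

>>> drive_tool(
  increments=[
    [[-0.07, -0.08, 0.01], -0.05],
    [[-0.14, -0.17, 0.03], -0.12],
    [[-0.22, -0.27, 0.05], -0.2],
    [[-0.29, -0.36, 0.07], -0.28],
    [[-0.35, -0.43, 0.09], -0.34],
    [[-0.405, -0.5, 0.1], -0.366],
    [[-0.405, -0.5, 0.1], -0.366],
    [[-0.405, -0.5, 0.1], -0.366],
  ],
)

```text
time_s: 3.1
eef_pos: [0.4435, -0.2566, 0.3794]
eef_rot: [-0.0, -0.063, 0.998, 0.001]
wrist_force: [0.4, 0.2, 0.7]
opening: 1.0
```

Run:
```python
from h import *
mv(tw(-74,0,380))
im=camera("wrist");c=get_calibration("wrist");print(c)
print([proj(c,tw(*p)).round() for p in[(-74,0,76.5),(-84,0,76.5),(-8,26,71),(-8,-26,71)]])
cv2.imwrite("pics/w1.png",im)
```

```text
shift [ 0.001 -0.007 -0.003] turn 0.0006 t 3.1 q [-0.76  0.07  1.79  0.    1.29 -2.45] F [0.4 0.2 0.7]
{'K': array([[322.22333833,   0.        , 276.17149992],
       [  0.        , 322.22333833, 212.84673384],
       [  0.        ,   0.        ,   1.        ]]), 'k1': -0.0737808058260999, 'origin': array([ 0.37619596, -0.26571441,  0.34951592]), 'orientation': array([0.08995426, 0.65492959, 0.74321488, 0.1029908 ])}
[array([275., 203.]), array([275., 192.]), array([302., 269.]), array([247., 269.])]
```

View pics/w1.png

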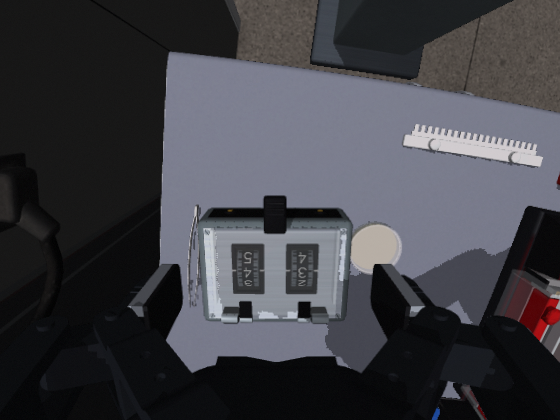

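Everything is aligned: tab at (275,212), crests at (302,269) and (248,269), which match the projections. Through the guard the wheels read 3 (tens) and 4 (units). Next I descend onto the tab and grip it.

>>> drive_tool(
  increments=[
    [[0.008, -0.007, 0.07], 0],
    [[0.008, -0.007, 0.17], 0],
    [[0.008, -0.007, 0.28], 0],
    [[0.008, -0.007, 0.38], 0],
    [[0.008, -0.007, 0.47], 0],
    [[0.008, -0.007, 0.53], 0],
    [[0.008, -0.007, 0.568], 0],
    [[0.008, -0.007, 0.568], 0],
  ],
  claw=0.4,
)

```text
time_s: 4.15
eef_pos: [0.4416, -0.2592, 0.2372]
eef_rot: [-0.0, -0.064, 0.998, 0.0]
wrist_force: [-0.4, 0.1, -0.4]
opening: 0.6
```

>>> drive_tool(
  increments=[
    [[0, 0, 0], 0],
    [[0, 0, 0], 0],
    [[0, 0, 0], 0],
    [[0, 0, 0], 0],
    [[0, 0, 0], 0],
    [[0, 0, 0], 0],
    [[0, 0, 0], 0],
    [[0, 0, 0], 0],
  ],
  claw=1,
)

```text
time_s: 5.15
eef_pos: [0.4419, -0.2585, 0.2386]
eef_rot: [0.0, -0.063, 0.998, 0.001]
wrist_force: [-1.5, 6.3, 6.8]
opening: 0.213
```

>>> drive_tool(
  increments=[
    [[-0.003, 0, -0.055], 0],
    [[-0.013, 0, -0.108], 0],
    [[-0.031, 0, -0.165], 0],
    [[-0.056, 0, -0.219], 0],
    [[-0.085, 0, -0.265], 0],
    [[-0.119, 0, -0.308], 0],
    [[-0.159, 0, -0.346], 0],
    [[-0.202, 0, -0.379], 0],
  ],
)

```text
time_s: 6.15
eef_pos: [0.4919, -0.2522, 0.3319]
eef_rot: [-0.001, -0.064, 0.998, 0.001]
wrist_force: [4.0, 4.2, -12.2]
opening: 0.21
```

>>> drive_tool(
  increments=[
    [[-0.047, 0, -0.028], 0],
    [[-0.097, 0, -0.05], 0],
    [[-0.15, 0, -0.065], 0],
    [[-0.204, 0, -0.075], 0],
    [[-0.258, 0, -0.077], 0],
    [[-0.313, 0, -0.074], 0],
    [[-0.371, 0, -0.062], 0],
    [[-0.423, 0, -0.045], 0],
  ],
)

```text
time_s: 7.15
eef_pos: [0.5983, -0.2403, 0.3459]
eef_rot: [0.002, -0.064, 0.998, -0.002]
wrist_force: [0.5, 0.6, 0.3]
opening: 0.001
```

Run:
```python
from h import *
o=get_obs();print(o["eef_pos"],o["wrist_force"].round(1),tw(84.6,0,178))
im=camera("top");cv2.imwrite("pics/t2.png",cv2.resize(im[60:300,180:400],None,fx=3,fy=3))
```

```text
[ 0.59828397 -0.24028119  0.34591474] [0.5 0.6 0.3] [ 0.60086591 -0.23836325  0.178     ]
```

View pics/t2.png

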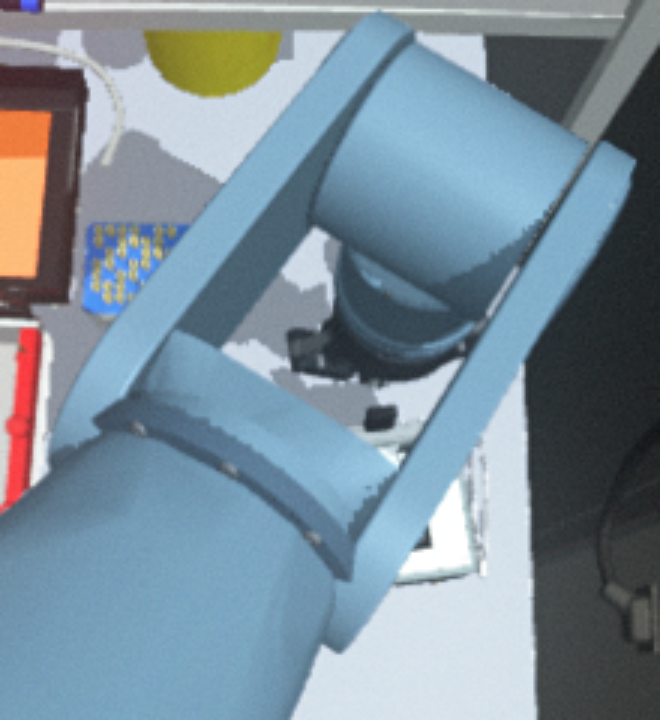

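The tab slipped out. The guard stands roughly upright, with the tab tip at crop (380,418). I'll estimate the angle and push it back with shut fingers.

Run:
```python
from h import *
from scipy.optimize import minimize_scalar
c=get_calibration("top");px=np.array([180+380/3,60+418/3])
f=lambda t,r=120:np.linalg.norm(proj(c,tw(38-r*np.cos(t),0,76.5+r*np.sin(t)))-px)
for t in np.arange(.8,2.01,.1):print(round(t,1),f(t).round(1),end="; ")
im=camera("wrist");cv2.imwrite("pics/w2.png",im);c=get_calibration("wrist")
for t in (1.2,1.4,1.6,1.8):print(t,[proj(c,tw(38-r*np.cos(t),0,76.5+r*np.sin(t))).round() for r in(90,122)])
```

```text
0.8 48.4; 0.9 43.6; 1.0 38.3; 1.1 32.8; 1.2 26.9; 1.3 20.9; 1.4 14.8; 1.5 8.7; 1.6 2.8; 1.7 3.5; 1.8 9.1; 1.9 14.3; 2.0 19.3; 1.2 [array([281., 103.]), array([282.,  65.])]
1.4 [array([281., 143.]), array([282., 132.])]
1.6 [array([281., 182.]), array([282., 200.])]
1.8 [array([281., 217.]), array([282., 257.])]
```

View pics/w2.png

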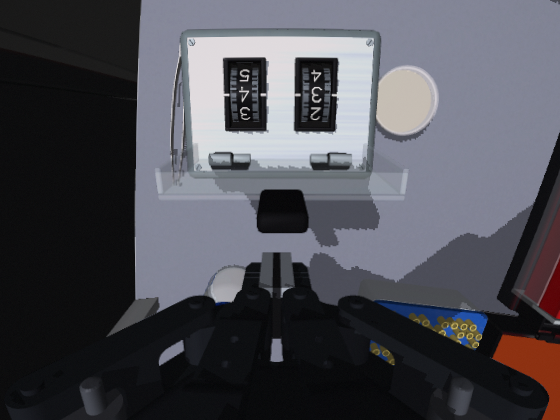

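The wrist view is clear: tens reads 3 and units reads 4 at the marks. The guard is at about 1.65 rad, with the fingers behind the tab. I'll go over it to the front and push.

>>> drive_tool(
  increments=[
    [[0, 0, -0.15], 0],
    [[0, 0, -0.28], 0],
    [[0.08, -0.005, -0.28], 0],
    [[0.18, -0.007, -0.28], 0],
    [[0.26, -0.007, -0.28], 0],
    [[0.28, -0.007, -0.18], 0],
    [[0.28, -0.007, -0.05], 0],
    [[0.28, -0.007, 0.02], 0],
  ],
)

```text
time_s: 8.25
eef_pos: [0.5269, -0.2505, 0.3375]
eef_rot: [-0.001, -0.063, 0.998, 0.0]
wrist_force: [0.0, 0.5, 0.9]
opening: -0.002
```

>>> drive_tool(
  increments=[
    [[-0.04, 0, 0], 0],
    [[-0.08, 0, 0], 0],
    [[-0.11, 0, 0], 0],
    [[-0.14, 0, 0], 0],
    [[-0.16, 0, 0], 0],
    [[-0.18, 0, 0], 0],
    [[-0.195, 0, 0], 0],
    [[-0.195, 0, 0], 0],
  ],
)

```text
time_s: 9.25
eef_pos: [0.5761, -0.244, 0.3386]
eef_rot: [0.0, -0.064, 0.998, 0.0]
wrist_force: [-0.0, 0.8, -0.2]
opening: 0.001
```

>>> drive_tool(
  increments=[
    [[-0.005, 0, 0], 0],
    [[-0.01, 0, 0], 0],
    [[-0.015, 0, 0], 0],
    [[-0.02, 0, 0], 0],
    [[-0.02, 0, 0], 0],
    [[-0.02, 0, 0], 0],
    [[-0.02, 0, 0], 0],
    [[-0.02, 0, 0], 0],
  ],
)

```text
time_s: 10.25
eef_pos: [0.5808, -0.2434, 0.3387]
eef_rot: [0.0, -0.063, 0.998, -0.0]
wrist_force: [0.1, -0.7, 0.5]
opening: -0.003
```

>>> drive_tool(
  increments=[
    [[-0.005, 0, 0], 0],
    [[-0.01, 0, 0], 0],
    [[-0.015, 0, 0], 0],
    [[-0.02, 0, 0], 0],
    [[-0.024, 0, 0], 0],
    [[-0.024, 0, 0], 0],
    [[-0.024, 0, 0], 0],
    [[-0.024, 0, 0], 0],
  ],
)

```text
time_s: 11.25
eef_pos: [0.5851, -0.243, 0.3384]
eef_rot: [-0.003, -0.063, 0.998, 0.0]
wrist_force: [-11.8, -1.0, 5.7]
opening: -0.003
```

>>> drive_tool(
  increments=[
    [[0.06, 0, -0.01], 0],
    [[0.15, 0.02, 0], 0],
    [[0.24, 0.06, 0.04], 0],
    [[0.31, 0.1, 0.1], 0],
    [[0.34, 0.114, 0.18], 0],
    [[0.34, 0.114, 0.23], 0],
    [[0.34, 0.114, 0.26], 0],
    [[0.34, 0.114, 0.26], 0],
  ],
)

```text
time_s: 12.25
eef_pos: [0.4991, -0.2253, 0.2734]
eef_rot: [-0.0, -0.064, 0.998, 0.0]
wrist_force: [-0.1, -0.0, -0.1]
opening: 0.001
```

Run:
```python
from h import *
mv(tw(-15.5,26,244))
im=camera("wrist");c=get_calibration("wrist");print([proj(c,tw(-8,y,71)).round() for y in(26,-26)])
cv2.imwrite("pics/w3.png",im)
```

```text
shift [0.003 0.001 0.118] turn 0.0007 t 12.25 q [-0.64  0.28  1.78  0.    1.08 -2.34] F [-0.1 -0.  -0.1]
[array([278., 256.]), array([189., 255.])]
```

View pics/w3.png

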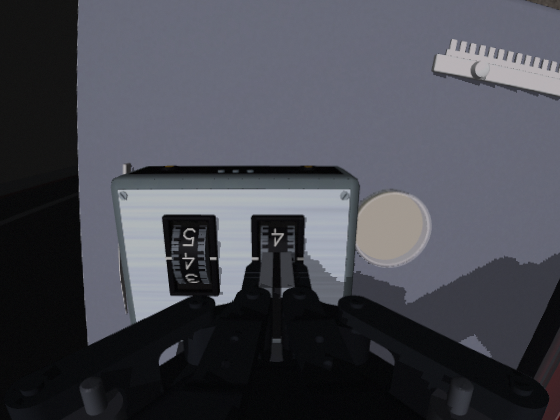

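The fingertip is centred over the tens wheel, just in front of the crest at (278,256). Next I descend to light contact.

>>> drive_tool(
  increments=[
    [[0.003, 0, 0.04], 0],
    [[0.003, 0, 0.08], 0],
    [[0.003, 0, 0.1], 0],
    [[0.003, 0, 0.11], 0],
    [[0.003, 0, 0.115], 0],
    [[0.003, 0, 0.118], 0],
    [[0.003, 0, 0.118], 0],
    [[0.003, 0, 0.118], 0],
  ],
)

```text
time_s: 13.3
eef_pos: [0.4982, -0.2253, 0.2444]
eef_rot: [0.0, -0.063, 0.998, -0.0]
wrist_force: [0.9, -0.2, -0.6]
opening: 0.003
```

>>> drive_tool(
  increments=[
    [[0, 0, 0.002], 0],
    [[0, 0, 0.004], 0],
    [[0, 0, 0.006], 0],
    [[0, 0, 0.006], 0],
    [[0, 0, 0.006], 0],
    [[0, 0, 0.006], 0],
    [[0, 0, 0.006], 0],
    [[0, 0, 0.006], 0],
  ],
)

```text
time_s: 14.3
eef_pos: [0.4985, -0.2253, 0.244]
eef_rot: [0.0, -0.064, 0.998, -0.0]
wrist_force: [-3.1, 2.2, 9.6]
opening: -0.001
```

9.6 N of contact force, inside the 4–15 N window. Now the roll.

>>> drive_tool(
  increments=[
    [[-0.01, 0, 0], 0],
    [[-0.02, 0, 0], 0],
    [[-0.03, 0, 0], 0],
    [[-0.04, 0, 0], 0],
    [[-0.05, 0, 0], 0],
    [[-0.06, 0, 0], 0],
    [[-0.062, 0, 0], 0],
    [[-0.062, 0, 0], 0],
  ],
)

```text
time_s: 15.3
eef_pos: [0.5142, -0.2233, 0.2443]
eef_rot: [0.001, -0.064, 0.998, -0.0]
wrist_force: [-1.3, 3.7, 9.7]
opening: 0.0
```

>>> drive_tool(
  increments=[
    [[0, 0, -0.03], 0],
    [[0, 0, -0.08], 0],
    [[0, 0, -0.14], 0],
    [[0.02, -0.05, -0.16], 0],
    [[0.06, -0.12, -0.16], 0],
    [[0.062, -0.18, -0.16], 0],
    [[0.062, -0.208, -0.16], 0],
    [[0.062, -0.208, -0.13], 0],
  ],
)

```text
time_s: 16.3
eef_pos: [0.5049, -0.2777, 0.2751]
eef_rot: [0.0, -0.063, 0.998, -0.0]
wrist_force: [-0.5, 0.7, 0.4]
opening: -0.001
```

Run:
```python
from h import *
mv(tw(-15.5,-26,243.5))
im=camera("wrist");cv2.imwrite("pics/w4.png",im)
```

```text
shift [-0.     0.004  0.126] turn 0.0 t 16.3 q [-0.71  0.33  1.7   0.    1.1  -2.41] F [-0.5  0.7  0.4]
```

View pics/w4.png

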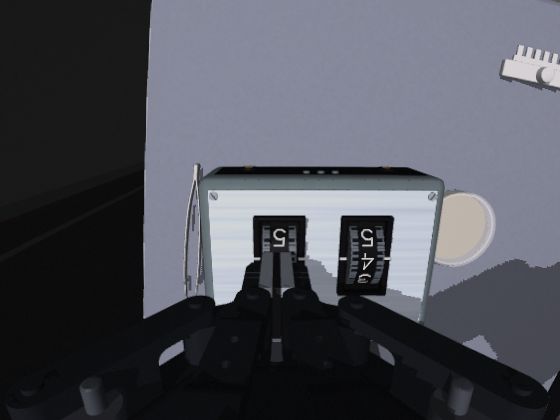

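Tens now shows 4 at the marks (367,260). The fingertip is over units, so I repeat the press and roll.

>>> drive_tool(
  increments=[
    [[0, 0.004, 0.04], 0],
    [[0, 0.004, 0.08], 0],
    [[0, 0.004, 0.1], 0],
    [[0, 0.004, 0.115], 0],
    [[0, 0.004, 0.122], 0],
    [[0, 0.004, 0.126], 0],
    [[0, 0.004, 0.129], 0],
    [[0, 0.004, 0.129], 0],
  ],
)

```text
time_s: 17.35
eef_pos: [0.5049, -0.2758, 0.2441]
eef_rot: [0.0, -0.064, 0.998, -0.0]
wrist_force: [-1.4, 2.1, 6.7]
opening: 0.001
```

>>> drive_tool(
  increments=[
    [[-0.01, 0, 0.001], 0],
    [[-0.02, 0, 0.001], 0],
    [[-0.03, 0, 0.001], 0],
    [[-0.04, 0, 0.001], 0],
    [[-0.05, 0, 0.001], 0],
    [[-0.06, 0, 0.001], 0],
    [[-0.062, 0, 0.001], 0],
    [[-0.062, 0, 0.001], 0],
  ],
)

```text
time_s: 18.35
eef_pos: [0.5206, -0.2738, 0.2443]
eef_rot: [0.001, -0.064, 0.998, -0.0]
wrist_force: [-1.3, 3.4, 8.2]
opening: 0.001
```

>>> drive_tool(
  increments=[
    [[0, 0, -0.03], 0],
    [[0, 0, -0.1], 0],
    [[0, 0, -0.2], 0],
    [[0, 0.02, -0.32], 0],
    [[0, 0.06, -0.44], 0],
    [[0, 0.1, -0.55], 0],
    [[0, 0.104, -0.62], 0],
    [[0, 0.104, -0.64], 0],
  ],
)

```text
time_s: 19.35
eef_pos: [0.5169, -0.2484, 0.4045]
eef_rot: [0.001, -0.064, 0.998, -0.001]
wrist_force: [-0.3, -0.8, -0.1]
opening: -0.0
```

Run:
```python
from h import *
mv(tw(112,0,232+173))
im=camera("wrist");c=get_calibration("wrist");print([proj(c,tw(-8,y,71)).round() for y in(26,-26)])
cv2.imwrite("pics/w5.png",im)
```

```text
shift [-0.448 -0.003 -0.001] turn 0.0007 t 19.35 q [-0.65  0.18  1.61 -0.    1.35 -2.35] F [-0.3 -0.8 -0.1]
[array([304., 187.]), array([249., 187.])]
```

View pics/w5.png

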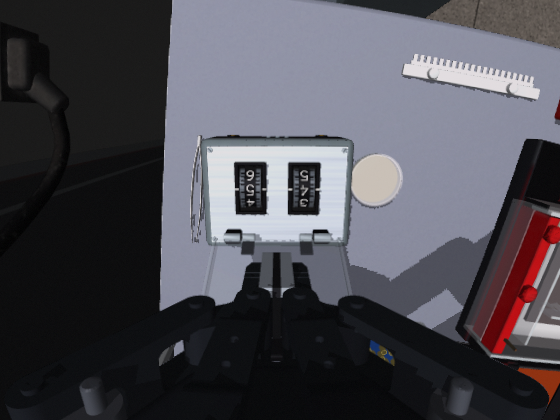

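The wheels read tens 4 (304,187) and units 5 (250,187), both centred at the marks with the guard fully open. Next I go over and behind the tab to close it.

>>> drive_tool(
  increments=[
    [[-0.1, -0.003, 0], 0],
    [[-0.2, -0.003, 0], 0],
    [[-0.31, -0.003, 0], 0],
    [[-0.41, -0.003, 0], 0],
    [[-0.45, -0.003, 0.02], 0],
    [[-0.45, -0.003, 0.1], 0],
    [[-0.45, -0.003, 0.19], 0],
    [[-0.45, -0.003, 0.238], 0],
  ],
)

```text
time_s: 20.4
eef_pos: [0.6269, -0.2345, 0.3399]
eef_rot: [-0.002, -0.063, 0.998, 0.001]
wrist_force: [-0.1, 0.7, 0.4]
opening: 0.0
```

Run:
```python
from h import *
mv(tw(112,0,172+173))
for t in [2.0,1.8]+list(np.arange(1.57,-.01,-.157)):
    r=106
    x,z=(38-r*np.cos(t)+4.5*np.sin(t)+11,76.5+r*np.sin(t)+4.5*np.cos(t))
    print(round(t,2),round((112-x)/250,3),round((172-z)/250,3))
```

```text
shift [-0.004 -0.002 -0.021] turn 0.0003 t 20.4 q [-0.53  0.44  1.4  -0.    1.3  -2.23] F [-0.1  0.7  0.4]
2.0 0.059 0.004
1.8 0.138 -0.027
1.57 0.234 -0.042
1.41 0.301 -0.04
1.26 0.366 -0.027
1.1 0.429 -0.004
0.94 0.487 0.029
0.78 0.539 0.07
0.63 0.585 0.118
0.47 0.622 0.174
0.31 0.65 0.234
0.16 0.668 0.298
-0.0 0.676 0.364
```

>>> drive_tool(
  increments=[
    [[0.04, 0, 0], 0],
    [[0.09, 0, -0.01], 0],
    [[0.14, 0, -0.027], 0],
    [[0.19, 0, -0.038], 0],
    [[0.234, 0, -0.042], 0],
    [[0.3, 0, -0.04], 0],
    [[0.366, 0, -0.027], 0],
    [[0.43, 0, -0.004], 0],
  ],
)

```text
time_s: 21.4
eef_pos: [0.5209, -0.2483, 0.3446]
eef_rot: [0.0, -0.064, 0.998, -0.0]
wrist_force: [-0.5, -0.1, 0.1]
opening: 0.001
```

>>> drive_tool(
  increments=[
    [[0.058, 0, 0.033], 0],
    [[0.11, 0, 0.074], 0],
    [[0.156, 0, 0.122], 0],
    [[0.193, 0, 0.178], 0],
    [[0.221, 0, 0.238], 0],
    [[0.239, 0, 0.302], 0],
    [[0.252, 0, 0.35], 0],
    [[0.26, 0, 0.366], 0],
  ],
)

```text
time_s: 22.4
eef_pos: [0.4581, -0.2564, 0.2537]
eef_rot: [0.001, -0.063, 0.998, 0.0]
wrist_force: [-0.2, 11.5, 28.3]
opening: -0.001
```

Tip at z 80.7 mm on the tab with 28 N, which means the guard is on its closed stop. I lift straight up and check.

>>> drive_tool(
  increments=[
    [[0, 0, -0.02], 0],
    [[0, 0, -0.08], 0],
    [[0, 0, -0.17], 0],
    [[0.05, 0, -0.3], 0],
    [[0.1, 0, -0.42], 0],
    [[0.1, 0, -0.52], 0],
    [[0.1, 0, -0.56], 0],
    [[0.1, 0, -0.56], 0],
  ],
)

```text
time_s: 23.4
eef_pos: [0.4326, -0.2596, 0.3932]
eef_rot: [0.0, -0.064, 0.998, -0.001]
wrist_force: [-0.5, -1.0, -0.6]
opening: 0.002
```

Run:
```python
from h import *
print(get_obs()["eef_pos"],get_obs()["wrist_force"].round(1))
im=camera("wrist");c=get_calibration("wrist")
for t in(0,.05,.1,.2):print(t,proj(c,tw(38-122*np.cos(t),0,81+122*np.sin(t))).round(1))
print([proj(c,tw(-8,y,71)).round() for y in(26,-26)])
cv2.imwrite("pics/w6.png",cv2.resize(im[120:360,150:430],None,fx=2.8,fy=2.5,interpolation=cv2.INTER_CUBIC))
```

```text
[ 0.43258058 -0.2596331   0.39324227] [-0.5 -1.  -0.6]
0 [276.4 202.1]
0.05 [276.4 204. ]
0.1 [276.4 206.2]
0.2 [276.4 212. ]
[array([302., 274.]), array([250., 274.])]
```

View pics/w6.png

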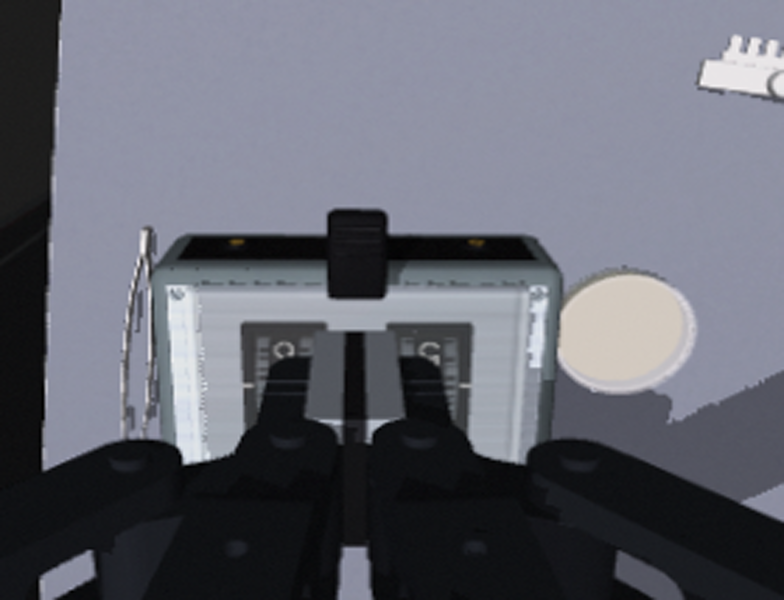

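The tab is level at row 203 (202 expected when closed) and the bystanders are in place. I'll swing the arm clear and compare top images for guard, figures and bystanders.

>>> drive_tool(
  increments=[
    [[0, 0.1, 0], 0],
    [[0, 0.25, 0], 0],
    [[0, 0.4, 0], 0],
    [[0, 0.55, 0], 0],
    [[0, 0.7, 0], 0],
    [[0, 0.85, 0], 0],
    [[0, 0.95, 0], 0],
    [[0, 1, 0], 0],
  ],
)

```text
time_s: 24.45
eef_pos: [0.3998, -0.0096, 0.3917]
eef_rot: [-0.001, -0.065, 0.998, 0.0]
wrist_force: [-0.2, -0.5, -0.5]
opening: -0.001
```

>>> drive_tool(
  increments=[
    [[0, 0.1, 0], 0],
    [[0, 0.25, 0], 0],
    [[0, 0.4, 0], 0],
    [[0, 0.55, 0], 0],
    [[0, 0.7, 0], 0],
    [[0, 0.85, 0], 0],
    [[0, 0.95, 0], 0],
    [[0, 1, 0], 0],
  ],
)

```text
time_s: 25.45
eef_pos: [0.3685, 0.2374, 0.392]
eef_rot: [-0.001, -0.064, 0.998, -0.0]
wrist_force: [0.0, -0.0, 0.2]
opening: -0.0
```

Run:
```python
from h import *
a=cv2.imread("pics/top0.png");b=camera("top")
A,B=[cv2.resize(i[120:290,180:365],None,fx=2.1,fy=3,interpolation=cv2.INTER_CUBIC) for i in(a,b)]
cv2.imwrite("pics/cmp.png",np.hstack([A,B]))
for n,(r0,r1,c0,c1) in dict(tab=(245,275,295,322),dish=(225,260,238,270),tweez=(200,255,337,345),bottle=(130,172,295,330),box=(130,170,200,262)).items():
    print(n,cv2.absdiff(a,b)[r0:r1,c0:c1].mean().round(2))
    ga,gb=[cv2.cvtColor(i[r0:r1,c0:c1],6).astype(np.float32) for i in(a,b)];print(cv2.phaseCorrelate(ga,gb))
```

```text
tab 1.89
((0.5090520190844021, -0.04242537357362863), 0.9872935819037166)
dish 1.45
((-0.0133814802260801, 0.03586764984754964), 0.9972452939384513)
tweez 2.09
((-0.004114363792123044, -0.08836945314436306), 0.9381826221942902)
bottle 2.04
((-0.028330707313998005, 0.5707785204172104), 0.993550733430886)
box 2.23
((0.009221699649131665, 0.04656459932183665), 0.9969375232234597)
```

View pics/cmp.png

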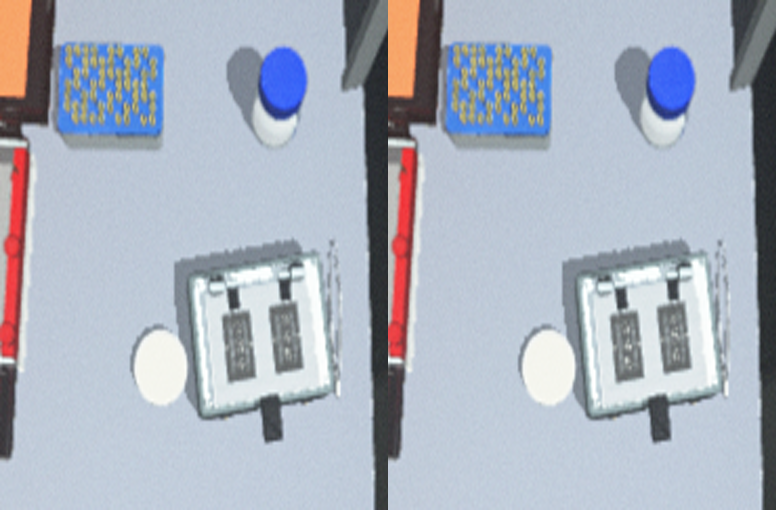

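The before and after views match: guard closed and bystanders unmoved. The half-pixel offsets are most likely an even/odd window effect of the correlation.

```bash
python3 -c "
from bench import *
print(hand_in())"
```

```text
the job is handed in; nothing more can be done
None
```

The timer is set to 45 and its guard is closed again. I handed the job in at about 25.5 s on the robot's clock.

- **Opening the guard:** The gripped tab slipped out of the fingers at about 1.65 rad. I pushed the guard the rest of the way to its open stop with shut fingers, and the stop showed as 12 N of resistance.
- **Setting the wheels:** I rolled tens from 3 to 4 and units from 4 to 5, one friction stroke each, at about 7–10 N. The wrist camera, with the guard open, showed 4 and 5 centred on the index marks.
- **Closing the guard:** I pushed it shut from behind. At the end of the push the tip was at 80.7 mm, the height of the closed tab's top face. The wrist force read 28 N there, which is within limits but firmer than intended. A wrist picture put the tab about 1 pixel from its closed position, within about 0.03 rad.
- **Neighbouring items:** The last top view matched the first for the guard, dish, tweezers, tip box and bottle. The bottle and tab windows showed a shift of about half a pixel, which I took to be a correlation artefact. I did not compare the gel comb in the last view, but the arm never went near it.

The figures were not read again after the guard closed; nothing touched the wheels after they were read with the guard open.

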